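# Tighten the sunk nut of the vacuum pump with the long socket key

## Robot

A 6-joint arm with a two-finger parallel gripper is mounted at the origin on a cart in front of the work surface, level with it; the furniture and walls round the work are solid. World frame = base frame: x ahead of the robot, y to its left, z up, the work surface at z = 0. Lengths are in m, angles in rad, forces in N, time in s.
With the tool pointing down it reaches from about 0.25 to 0.775 m from the base axis. Payload 4 kg.
Tool frame: the origin (TCP) lies midway between the tips of the shut fingers; the grasp point (between the pads) lies 19 mm behind it; z points along the fingers, x is the direction in which the jaws open and shut, and the axes are right-handed (so a half turn about z gives the same grasp; the last joint's range is limited). The gripper opens to 94 mm and grips with 3 to 60 N. Pads are 16 mm wide; open, the fingers measure 119 mm over their backs; the gripper's body (75 mm by 177 mm) begins 78 mm behind the grasp point.
Start: joints at [1.073, 0.087, 1.371, -0, 1.684, -0.103], TCP at [0.212, 0.508, 0.206] pointing down, gripper open.
Joint ranges: [-3.1, 3.1], [-0.76, 2.03], [0.27, 2.55], [-1.08, 4.22], [0.17, 2.65], [-2.57, 2.57]. Speed limits (rad/s): [2.79, 2.79, 3.14, 3.14, 3.14, 3.14].

## Interface

Orientations are given as [roll, pitch, yaw] about the fixed x, y, z axes, in that order (R = Rz(yaw) Ry(pitch) Rx(roll)).
In Python, from bench import robot gives the robot as it stands.
- The arm moves only by the shell command python3 -m handwheel 'ROWS'. ROWS is a JSON object of lists of equal length, an entry for each row: "delta_pos": the shift along the tool's x, y, z in mm, a list of three; "rotation": the turn, a rotation vector about the tool's x, y, z in rad, a list of three; "claw": the closure, from -1 (fully open) to 1 (shut). In form: {"delta_pos": [[tx, ty, tz], ...], "rotation": [[wx, wy, wz], ...], "claw": [claw, ...]}. A call has exactly 8 rows; each row shifts and turns the commanded pose from where the row before left it, along the tool's axes as they then stand; what a row does not reach is not made up. A row lasts 1/8 s, in which the tool goes at most 62.5 mm and 10.7 degrees, less where a joint would pass 70% of its speed; a pose out of reach is approached as far as the arm can. A call with a gripper value outside its range is refused whole. The fingers move at their own pace and stop on an object; the grip force is fixed at half the most. Time passes only in rows, so rows that do not move let the fingers close, or fill a call up. It gives the time, the measured TCP pose, the force and the opening at its end, in the units of the state.
- robot.get_obs(): the state, without advancing time (a new reading comes with each control period).
- robot.snapshot(name): name is "scene" or "top" or "wrist"; returns a dict with "color" (384x512x3 uint8, red, green, blue), "intrinsics" (3x3 intrinsics, pixels), "k1" (the pictures are not rectified: a ray, as slopes to the right and down, at radius r is drawn at 1 + k1 r^2 times it, then the intrinsics apply), "eye" and "rotation" of the camera in the world. Camera axes: x right, y down, z forward; pixel columns grow to the right and rows downward; lengths in m; the calibration is good to about 2 mm. A picture is of the moment at which its call begins. There is no depth.
- robot.close_job(): hands the job in, once; it reports no verdict.
The state is a dict: "time": time; "joint_positions": joint angles; "qvel": joint speeds; "joint_torque": joint torques, N m; "tool_pos": TCP position; "ee_rot": TCP orientation; "wrist_force": force on the tool from outside, world axes, zero at the start; "wrist_torque": the same for the moment, N m; "width": finger opening in m.
Only numpy, scipy, OpenCV 4.12 (cv2) and the standard library are available. Lean on these libraries where they do the work, as an engineer would, in place of code of your own. Each camera call takes 0.05 s, during which the arm holds its last target.

## Task

Take the T-handled socket key out of its stand, lower it down the deep bore of the pump housing and gently feel it onto the square nut at the bottom, then turn the nut clockwise until the tell-tale pin has sunk flush with its boss and the nut comes up against its stop; never push or wrench hard on the housing. Leave the key standing upright on the nut, let go of it, and leave the tell-tale pin and the instruments lying around alone.

Things in the scene. Friction and masses are not known exactly. Their poses are not given: they have to be found in the camera images.
- key_bar (a point): The T-handled socket key, plain steel, 0.25 kg, loose, standing upright in its stand: this point is the centre of its cross bar, where it is gripped. The bar is 90 mm along the point's own x, 14 mm wide along y and 20 mm high along z (up); a 12 mm round shaft runs down from its middle.
- key_mouth (a point): Centre of the open lower end of the key, 150 mm below the bar's centre on the key's axis. The socket is 33 mm across outside, with a square hole 21 x 21 mm and 18 mm deep whose sides are parallel and square to the bar.
- stand: Grey plastic block 74 x 74 x 50 mm on a 96 x 96 x 5 mm foot, fixed; origin at the centre of its underside on the bench. The key stands in its round blind hole: 35.5 mm wide, 42 mm deep, in the middle of the top.
- housing: Pump housing of plain aluminium, fixed; origin at the centre of its underside on the bench, z up. Base plate 120 (x) x 100 (y) x 12 mm with four bolts, upright round barrel 56 mm across, a short port on its side. All contact forces on housing and nut together, turning ones included, must stay under 120 N: a straight push of 120 N or roughly 1 N m of turning.
- bore_mouth (a point): Centre of the bore's mouth in the top of the barrel, 110 mm above the bench. The bore is straight down, round and 35 mm wide, flared to 43 mm over its top 6 mm.
- nut_top (a point): On the bore's axis, 33 mm above the bench: upper corners of the steel nut's square head, 18 x 18 mm, flat sides from 18 mm up, tapered tip to 36 mm. Its angle is unknown (these axes are the housing's): a key out of line rests with its mouth here; turned in line to about 8 degrees it drops 15 mm. Search with 3 to 8 N, counter-clockwise; a key biting on its corners may drag it back, 0.5 rad at most.
- bore_floor (a point): Floor of the bore, 12 mm above the bench, below the nut. Seated, the key turns the nut clockwise (from above) against 0.15 to 0.25 N m, through 0.7 to 1.2 rad, to a hard stop where the torque rises steeply (some 0.15 N m per 0.02 rad); 0.4 N m is tight. The key's play on the nut is about 0.18 rad each way.
- pin: Tell-tale pin, steel, 8 mm across, rising from an 18 mm round boss beside the barrel (37 mm along the housing's +y from its axis); origin at the centre of the pin's top. The boss's top is 108 mm above the bench. The nut moves the pin: proud by about 5 to 8 mm at the start, it sinks 6.7 mm per rad of clockwise turn and is flush with the boss's top when the nut is at its stop.
- chisel: Steel bone chisel 183 mm long, 13 mm wide, lying loose between stand and housing; a bystander.
- needle_holder: Needle holder 160 mm long with ring handles, loose; a bystander.
- retractor: Flat steel retractor 184 mm long, bent at both ends, loose; a bystander.
- rongeur: Bone nipper 181 mm long with two thick handles, one black, loose; a bystander.
Things that resemble listed ones, but are neither listed nor needed, are in the scene too. Of the things shaped like the housing, the aluminium one is meant.

How it is judged:
By the outcome, as a careful person would: the job done as asked, in the order asked, and still so for the second after the job is handed in, with the robot touching nothing.
It also fails if it takes over 72 s, if anything falls off the work surface, if the arm or the gripper's body presses on something with over 40 N, if the wrist force passes 120 N, or if a joint passes its speed limit or range.

## Working session

There is one attempt and no reset: what is moved stays moved. The work goes in short steps, Python scripts to look and compute and a shell command to move; the robot and the scene stay as the last step left them, time stands still between calls to the robot, and variables do not carry over. Pictures are saved under pics/ and viewed, and the job is handed in when it is done.

```bash
ls; mkdir -p pics
cat > h.py <<'E'
import numpy as np, cv2
from bench import robot
from scipy.spatial.transform import Rotation as R
def snap(n,f):
    s=robot.snapshot(n); cv2.imwrite(f'pics/{f}.png',s['color'][:,:,::-1]); np.savez(f'pics/{f}.npz',**{k:np.array(v) for k,v in s.items()}); return s
def load(f): return np.load(f'pics/{f}.npz')
def ray(s,u,v):
    K=s['intrinsics'];k1=float(s['k1'])
    d=np.array([(u-K[0,2])/K[0,0],(v-K[1,2])/K[1,1]]); p=d.copy()
    for _ in range(30): p=d/(1+k1*(p@p))
    return s['eye'], s['rotation']@np.array([p[0],p[1],1])
def onz(s,u,v,z):
    e,d=ray(s,u,v); return e+d*(z-e[2])/d[2]
def proj(s,P):
    p=s['rotation'].T@(np.array(P)-s['eye']); q=p[:2]/p[2]; q=q*(1+float(s['k1'])*(q@q)); K=s['intrinsics']
    return np.array([K[0,0]*q[0]+K[0,2],K[1,1]*q[1]+K[1,2]])
def crop(f,u0,v0,u1,v1,k,out):
    i=cv2.imread(f'pics/{f}.png')[v0:v1,u0:u1]; cv2.imwrite(f'pics/{out}.png',cv2.resize(i,None,fx=k,fy=k,interpolation=cv2.INTER_CUBIC))
def st():
    o=robot.get_obs(); print({k:np.round(v,4).tolist() for k,v in o.items()})
    return o
E
python3 - <<'E'
from h import *
for n in ['scene','top','wrist']:
    s=snap(n,n+'0'); print(n,s['eye'],s['rotation'],s['intrinsics'],s['k1'])
st()
E
```

```text
pics
scene [-0.0436397  -0.40772326  0.62574919] [-2.08564487  0.01990262 -0.69102442] [[368.75758596   0.         255.00928347]
 [  0.         368.75758596 188.34128741]
 [  0.           0.           1.        ]] 0.010995913717015198
top [0.46974018 0.28349495 1.08331031] [-3.0885579   0.00572056 -1.54448889] [[386.63064054   0.         253.79672087]
 [  0.         386.63064054 187.67798633]
 [  0.           0.           1.        ]] -0.12626124866431493
wrist [0.13965135 0.53798938 0.38212166] [2.87486788e+00 1.61273808e-03 1.17677588e+00] [[327.87569769   0.         253.64193254]
 [  0.         327.87569769 190.96822874]
 [  0.           0.           1.        ]] -0.06830925154734009
{'time': 0.15, 'joint_positions': [1.0729, 0.0878, 1.3718, -0.0, 1.6836, -0.1031], 'qvel': [-0.0007, -0.0009, -0.0041, -0.0011, -0.0002, -0.0006], 'joint_torque': [0.0013, -34.064, -30.2796, 0.0719, 0.0305, -0.0001], 'tool_pos': [0.2114, 0.5073, 0.2046], 'ee_rot': [-3.1414, 0.0017, 1.176], 'wrist_force': [-0.3837, -0.0079, -0.7619], 'wrist_torque': [0.0249, -0.0017, -0.0149], 'width': 0.094}
```

```bash
sed -i "s/def onz/def Rm(s): return R.from_euler('xyz',s['rotation']).as_matrix()\ndef onz/; s/s\['rotation'\]@np/Rm(s)@np/; s/s\['rotation'\].T@/Rm(s).T@/" h.py; cat h.py | head -20
```

```text
import numpy as np, cv2
from bench import robot
from scipy.spatial.transform import Rotation as R
def snap(n,f):
    s=robot.snapshot(n); cv2.imwrite(f'pics/{f}.png',s['color'][:,:,::-1]); np.savez(f'pics/{f}.npz',**{k:np.array(v) for k,v in s.items()}); return s
def load(f): return np.load(f'pics/{f}.npz')
def ray(s,u,v):
    K=s['intrinsics'];k1=float(s['k1'])
    d=np.array([(u-K[0,2])/K[0,0],(v-K[1,2])/K[1,1]]); p=d.copy()
    for _ in range(30): p=d/(1+k1*(p@p))
    return s['eye'], Rm(s)@np.array([p[0],p[1],1])
def Rm(s): return R.from_euler('xyz',s['rotation']).as_matrix()
def onz(s,u,v,z):
    e,d=ray(s,u,v); return e+d*(z-e[2])/d[2]
def proj(s,P):
    p=Rm(s).T@(np.array(P)-s['eye']); q=p[:2]/p[2]; q=q*(1+float(s['k1'])*(q@q)); K=s['intrinsics']
    return np.array([K[0,0]*q[0]+K[0,2],K[1,1]*q[1]+K[1,2]])
def crop(f,u0,v0,u1,v1,k,out):
    i=cv2.imread(f'pics/{f}.png')[v0:v1,u0:u1]; cv2.imwrite(f'pics/{out}.png',cv2.resize(i,None,fx=k,fy=k,interpolation=cv2.INTER_CUBIC))
def st():
```

View pics/scene0.png

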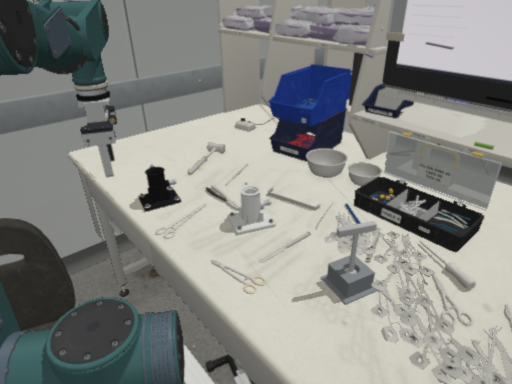

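View pics/top0.png

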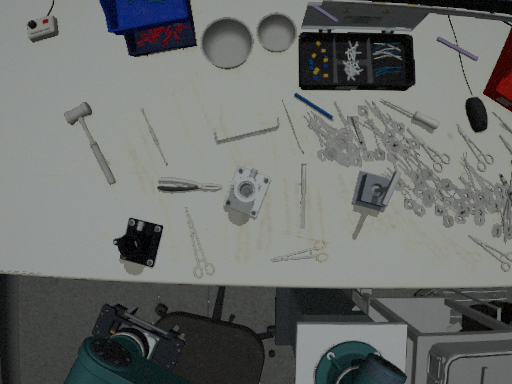

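View pics/wrist0.png

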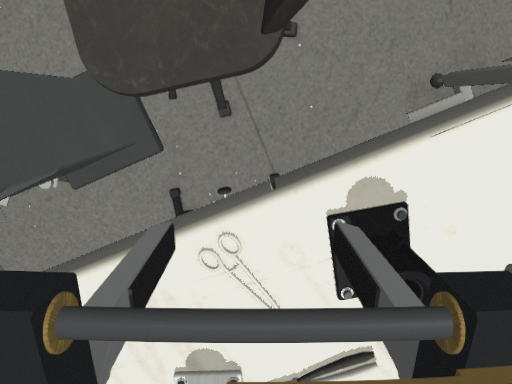

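Run:
```python
from h import *
crop('top0',335,150,425,245,7,'c_stand'); crop('top0',205,150,295,230,8,'c_house')
crop('scene0',215,170,395,310,4.4,'c_scene')
```

```text
(no output)
```

View pics/c_stand.png

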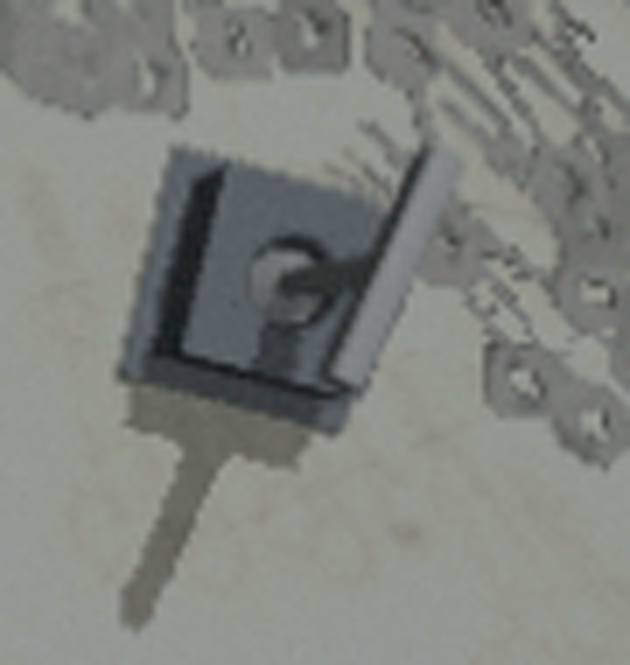

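View pics/c_house.png

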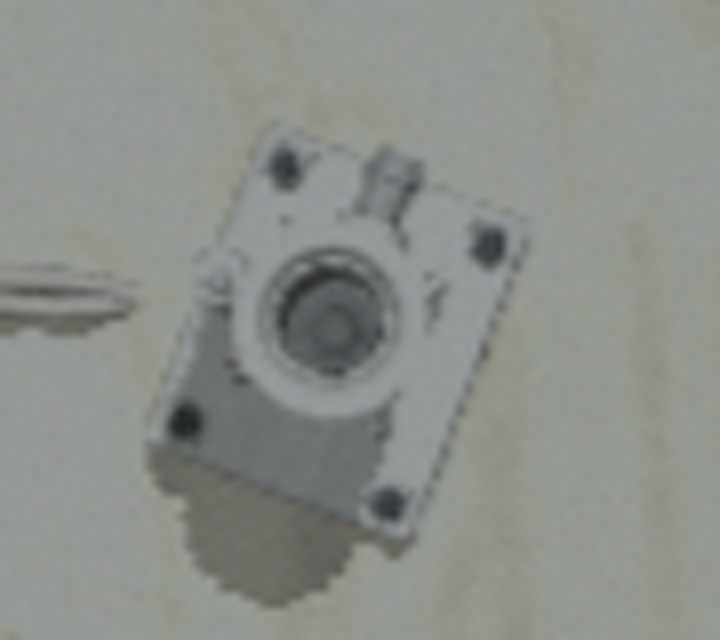

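View pics/c_scene.png

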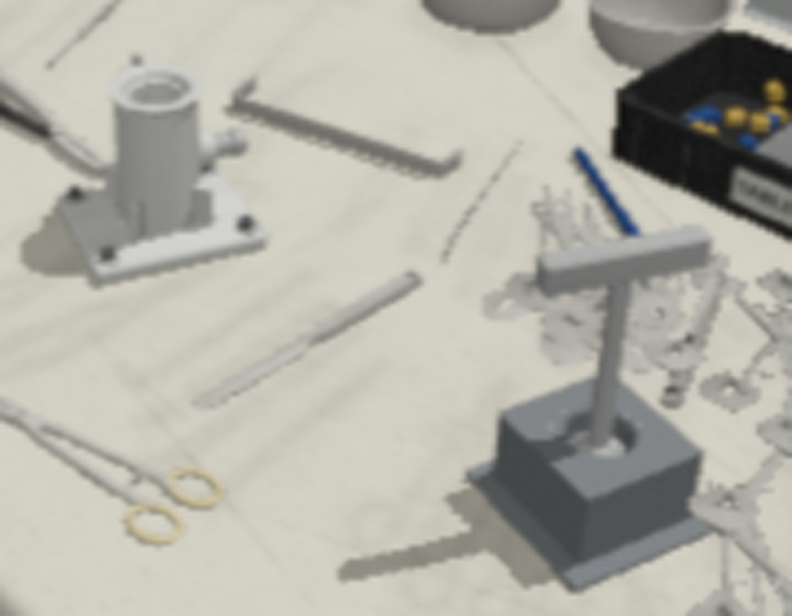

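Run:
```python
from h import *
s=load('top0')
f=lambda x,y:(335+(x-3)/7,150+(y-3)/7)   # pixel centre adj
P=[onz(s,*f(*p),.173) for p in [(436,145),(463,163),(360,397),(330,378)]]
print(np.round(P,4)); c=np.mean(P,0);print('bar',c); e1=(P[0]+P[1])/2;e2=(P[2]+P[3])/2; d=e1-e2;print(np.linalg.norm(d),np.degrees(np.arctan2(d[1],d[0])))
# stand top corners z=.055 
Q=[onz(s,*f(*p),.055) for p in [(225,160),(175,352),(340,385)]]; print(np.round(Q,4), np.round((Q[0]+Q[2])/2,4))
print('hole',onz(s,*f(292,282),.055))
g=lambda x,y:(205+(x-3.5)/8,150+(y-3.5)/8)
print('bore', onz(s,*g(330,317),.110), onz(s,*g(334,324),.104))
B=[onz(s,*g(*p),.012) for p in [(275,128),(525,220),(410,538),(152,442)]]; print(np.round(B,4),np.mean(B,0))
d=B[1]-B[2];print(np.degrees(np.arctan2(d[1],d[0])),np.linalg.norm(d)); d=B[1]-B[0];print(np.degrees(np.arctan2(d[1],d[0])),np.linalg.norm(d))
print('pin?',onz(s,*g(218,290),.110))
s=load('scene0'); h=lambda x,y:(215+(x-2)/4.4,170+(y-2)/4.4)
P=[onz(s,*h(*p),.173) for p in [(540,263),(700,230),(710,240),(550,275)]];print(np.round(P,4),np.mean(P,0))
print('bore',onz(s,*h(160,93),.110))
```

```text
[[ 0.5687 -0.0525  0.173 ]
 [ 0.5628 -0.0621  0.173 ]
 [ 0.4817 -0.0263  0.173 ]
 [ 0.4879 -0.0157  0.173 ]]
bar [ 0.52526151 -0.03913564  0.173     ]
0.08866748372211669 -24.16324812325048
[[ 0.5732 -0.0123  0.055 ]
 [ 0.4988  0.0065  0.055 ]
 [ 0.4877 -0.0585  0.055 ]] [ 0.5304 -0.0354  0.055 ]
hole [ 0.52685678 -0.0390765   0.055     ]
bore [0.51691166 0.31044093 0.11      ] [0.51501453 0.30927829 0.104     ]
[[0.587  0.3341 0.012 ]
 [0.5571 0.2464 0.012 ]
 [0.4459 0.2834 0.012 ]
 [0.4767 0.3737 0.012 ]] [0.51669523 0.30938935 0.012     ]
-18.42845073946091 0.11724726890185916
-108.80003183551051 0.09270692022021913
pin? [0.52451449 0.34600361 0.11      ]
[[ 0.4772 -0.0308  0.173 ]
 [ 0.556  -0.0638  0.173 ]
 [ 0.5525 -0.0718  0.173 ]
 [ 0.4732 -0.0399  0.173 ]] [ 0.51473787 -0.05157514  0.173     ]
bore [0.51243462 0.29882144 0.11      ]
```

```bash
python3 -m handwheel '{"delta_pos":[[-8,54.6,0],[-8,54.6,0],[-8,54.6,0],[-8,54.6,0],[-8,54.6,0],[-8,54.6,0],[-8,54.6,0],[-8,54.6,0]],"rotation":[[0,0,0],[0,0,0],[0,0,0],[0,0,0],[0,0,0],[0,0,0],[0,0,0],[0,0,0]],"claw":[-1,-1,-1,-1,-1,-1,-1,-1]}'
python3 - <<'E'
from h import *
s=snap('wrist','w1'); print(s['eye']); print(proj(s,(.517,.310,.11)),proj(s,(.517,.310,.033)))
u,v=map(int,proj(s,(.517,.310,.06))); crop('w1',max(u-50,0),max(v-50,0),u+50,v+50,6,'cw1')
st()
E
```

```text
time: 1.15
tool_pos: [0.5914, 0.2795, 0.2049]
ee_rot: [-3.141, 0.0, 1.176]
wrist_force: [0.5, -0.2, 1.2]
width: 0.094
[0.519682   0.3099145  0.38270421]
[252.42242333  98.8063592 ] [252.68300492  99.51156968]
{'time': 1.2, 'joint_positions': [0.3471, 0.3286, 1.0896, -0.005, 1.7223, -0.8228], 'qvel': [0.0445, -0.0428, 0.0959, 0.0218, 0.0432, 0.1001], 'joint_torque': [8.847, -52.3155, -30.3477, 1.685, 1.5161, -0.1805], 'tool_pos': [0.5969, 0.2743, 0.2034], 'ee_rot': [3.1375, 0.003, 1.1691], 'wrist_force': [2.1278, -2.5481, -0.6253], 'wrist_torque': [-0.1006, -0.0858, -0.0419], 'width': 0.0941}
```

View pics/w1.png

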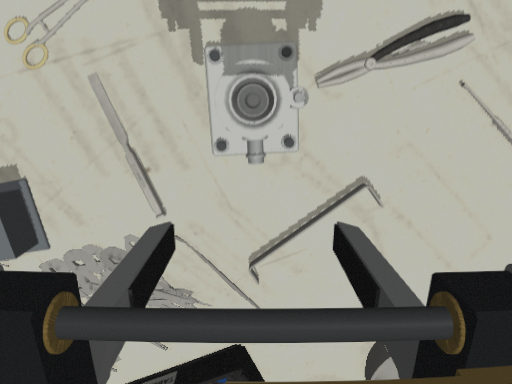

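View pics/cw1.png

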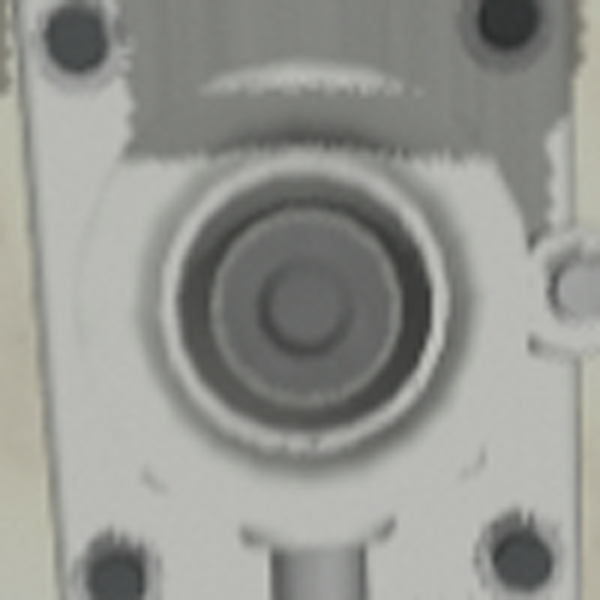

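```bash
python3 -m handwheel '{"delta_pos":[[-45,20,-14],[-45,20,-14],[-45,20,-14],[-45,20,-14],[-45,20,-14],[-45,20,-14],[-45,18,-14],[0,0,0]],"rotation":[[0,0,0],[0,0,0],[0,0,0],[0,0,0],[0,0,0],[0,0,0],[0,0,0],[0,0,0]],"claw":[-1,-1,-1,-1,-1,-1,-1,-1]}'
python3 - <<'E'
from h import *
s=snap('wrist','w2'); print(s['eye']); print(proj(s,(.526,-.038,.163)))
u,v=map(int,proj(s,(.526,-.038,.163))); u=max(u,70);v=max(v,60); crop('w2',u-70,v-60,u+70,v+60,5,'cw2');print(u,v)
st()
E
```

```text
time: 2.2
tool_pos: [0.5964, -0.0664, 0.3042]
ee_rot: [3.14, 0.0, 1.171]
wrist_force: [0.3, 0.9, 0.4]
width: 0.0938
[ 0.52449876 -0.0354645   0.48178005]
[251.76362187 103.78362439]
251 103
{'time': 2.25, 'joint_positions': [-0.2025, 0.204, 1.0464, 0.0005, 1.8911, -1.3755], 'qvel': [0.0419, 0.0024, 0.0228, 0.0127, -0.0008, 0.0013], 'joint_torque': [-1.2505, -39.1422, -30.5889, -0.1631, 0.0652, -0.0348], 'tool_pos': [0.5963, -0.0644, 0.3035], 'ee_rot': [-3.1416, -0.0005, 1.1732], 'wrist_force': [0.1535, 0.4252, 0.5641], 'wrist_torque': [0.0202, 0.098, 0.002], 'width': 0.094}
```

View pics/w2.png

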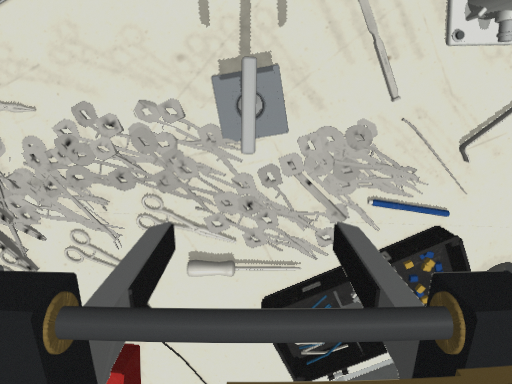

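View pics/cw2.png

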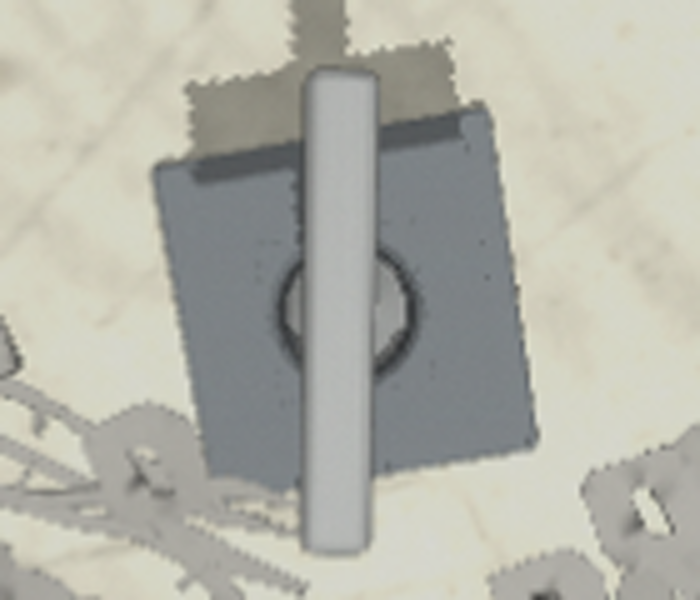

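Run:
```python
from h import *
s=load('w2'); f=lambda x,y:(251-70+(x-2)/5,103-60+(y-2)/5)
a=onz(s,*f(343,70),.173);b=onz(s,*f(336,552),.173);c=(a+b)/2;d=b-a
print('bar',c,np.linalg.norm(d),np.degrees(np.arctan2(d[1],d[0])),'jaw yaw',np.arctan2(d[1],d[0])+np.pi/2)
print('hole',onz(s,*f(348,310),.055))
s=load('w1'); print('bore',onz(s,252.6,100.1,.110))
g=lambda x,y:(202+(x-2.5)/6,49+(y-2.5)/6)
print('bore', onz(s,*g(306,306),.11),'flare bottom/nut',onz(s,*g(305,306),.033),'pin',onz(s,*g(583,290),.115))
o=robot.get_obs();T=R.from_euler('xyz',o['ee_rot']).as_matrix();print(T.T@(np.r_[c[:2],.144]-o['tool_pos'])*1000)
```

```text
bar [ 0.52681002 -0.04156044  0.173     ] 0.08633998567715602 -23.935075649299435 jaw yaw 1.153050450000702
hole [ 0.52666685 -0.04107312  0.055     ]
bore [0.51799074 0.30974203 0.11      ]
bore [0.51761164 0.30988544 0.11      ] flare bottom/nut [0.51696096 0.30971834 0.033     ] pin [0.52967437 0.34438773 0.115     ]
[ -5.89391963 -72.93433948 159.46437809]
```

```bash
python3 -m handwheel '{"delta_pos":[[-3,-36.5,0],[-3,-36.5,0],[0,0,20],[0,0,25],[0,0,25],[0,0,25],[0,0,15],[0,0,0]],"rotation":[[0,0,0.02],[0,0,0],[0,0,0],[0,0,0],[0,0,0],[0,0,0],[0,0,0],[0,0,0]],"claw":[-1,-1,-1,-1,-1,-1,-1,-1]}'
python3 - <<'E'
from h import *
s=snap('wrist','w3');snap('scene','s3')
o=robot.get_obs();T=R.from_euler('xyz',o['ee_rot']).as_matrix();print(T.T@(np.array([.5268,-.0414,.144])-o['tool_pos'])*1000, 1.153-o['ee_rot'][2])
crop('s3',300,180,420,310,5,'cs3')
E
```

```text
time: 3.25
tool_pos: [0.526, -0.0389, 0.1919]
ee_rot: [-3.138, 0.0, 1.157]
wrist_force: [0.5, 0.7, 0.5]
width: 0.094
[-1.85339333  0.28999267 50.20479151] -0.00367152613948174
```

View pics/w3.png

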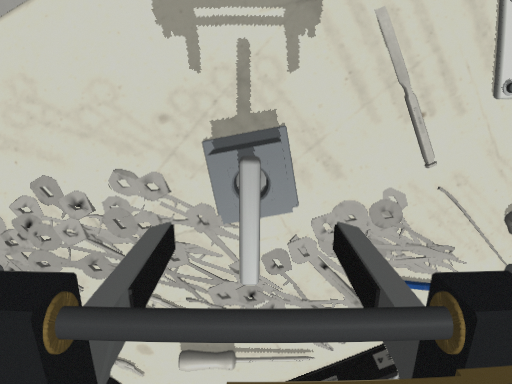

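View pics/cs3.png

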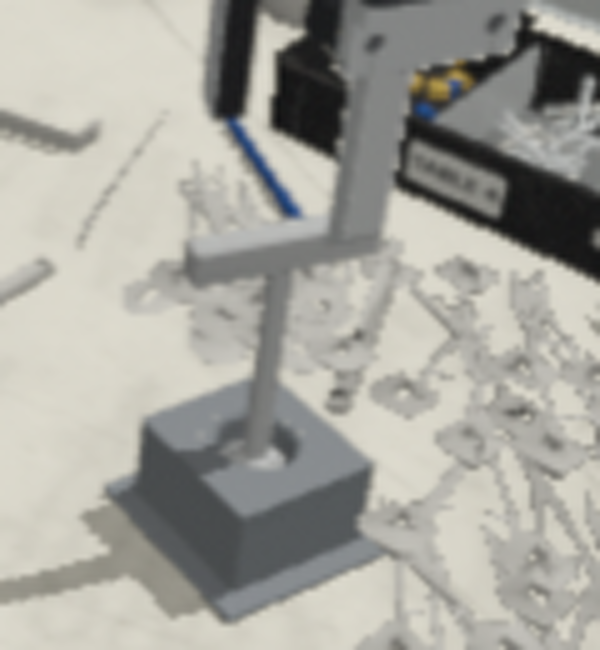

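```bash
python3 -m handwheel '{"delta_pos":[[-1.5,0,20],[0,0,20],[0,0,9],[0,0,0],[0,0,0],[0,0,0],[0,0,0],[0,0,0]],"rotation":[[0,0,0],[0,0,0],[0,0,0],[0,0,0],[0,0,0],[0,0,0],[0,0,0],[0,0,0]],"claw":[-1,-1,-1,-1,1,1,1,1]}'
python3 - <<'E'
from h import *
snap('scene','s4'); crop('s4',300,180,420,310,5,'cs4'); st()
E
```

```text
time: 4.35
tool_pos: [0.5264, -0.0414, 0.1447]
ee_rot: [3.141, -0.0, 1.156]
wrist_force: [-0.3, -0.3, 0.9]
width: 0.0573
{'time': 4.4, 'joint_positions': [-0.1859, 0.0581, 1.5225, 0.0001, 1.5607, -1.3419], 'qvel': [-0.0021, 0.0014, 0.0022, 0.0009, -0.003, 0.0001], 'joint_torque': [0.0008, -32.2063, -29.7065, 0.0017, 0.0749, 0.0001], 'tool_pos': [0.5264, -0.0414, 0.1446], 'ee_rot': [3.1413, -0.0001, 1.156], 'wrist_force': [-0.0408, -0.6397, -0.9643], 'wrist_torque': [0.0296, -0.0275, -0.0194], 'width': 0.0536}
```

View pics/cs4.png

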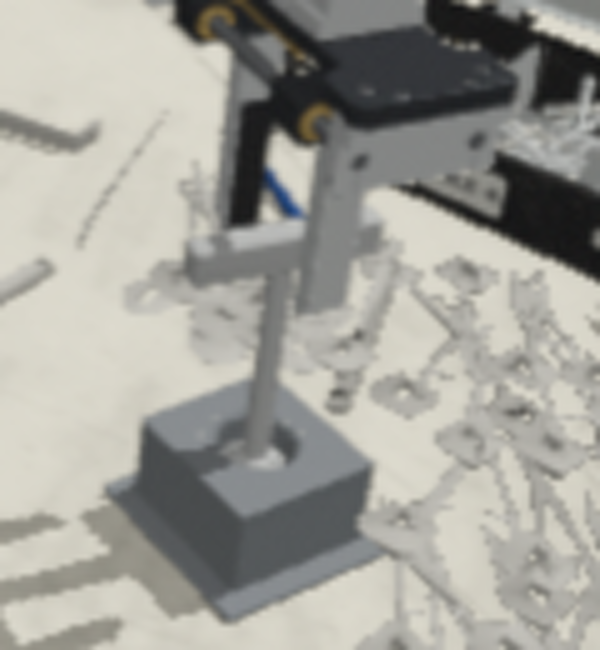

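```bash
python3 -m handwheel '{"delta_pos":[[0,0,0],[0,0,0],[0,0,0],[0,0,0],[0,0,0],[0,0,0],[0,0,0],[0,0,0]],"rotation":[[0,0,0],[0,0,0],[0,0,0],[0,0,0],[0,0,0],[0,0,0],[0,0,0],[0,0,0]],"claw":[1,1,1,1,1,1,1,1]}'
python3 - <<'E'
from h import *
st()
E
```

```text
time: 5.4
tool_pos: [0.5262, -0.0414, 0.1444]
ee_rot: [-3.142, 0.0, 1.156]
wrist_force: [-0.6, -0.2, 0.3]
width: 0.0135
{'time': 5.4, 'joint_positions': [-0.1859, 0.0582, 1.5227, -0.0001, 1.5607, -1.3419], 'qvel': [0.0001, 0.0012, 0.0007, 0.0006, -0.0017, -0.0008], 'joint_torque': [0.3395, -32.2404, -29.7758, 0.2982, 0.0366, 0.0023], 'tool_pos': [0.5262, -0.0414, 0.1444], 'ee_rot': [-3.1415, 0.0002, 1.156], 'wrist_force': [-0.5527, -0.21, 0.343], 'wrist_torque': [-0.218, 0.0667, -0.0058], 'width': 0.0135}
```

```bash
python3 -m handwheel '{"delta_pos":[[0,0,-5],[0,0,-10],[0,0,-15],[0,0,-20],[0,0,-25],[0,0,-25],[0,0,-25],[0,0,-10]],"rotation":[[0,0,0],[0,0,0],[0,0,0],[0,0,0],[0,0,0],[0,0,0],[0,0,0],[0,0,0]],"claw":[1,1,1,1,1,1,1,1]}'
python3 - <<'E'
from h import *
snap('scene','s5'); snap('wrist','w5'); crop('s5',290,120,430,310,3.1,'cs5'); st()
E
```

```text
time: 6.4
tool_pos: [0.5271, -0.0414, 0.2825]
ee_rot: [3.137, -0.001, 1.156]
wrist_force: [-0.9, -0.6, -2.3]
width: 0.0138
{'time': 6.5, 'joint_positions': [-0.1859, 0.0343, 1.2777, 0.0002, 1.8263, -1.3419], 'qvel': [0.0021, 0.0135, 0.0499, -0.0011, -0.015, 0.0006], 'joint_torque': [-0.0189, -33.1098, -31.7823, -0.001, 0.1413, 0.0001], 'tool_pos': [0.5269, -0.0414, 0.2813], 'ee_rot': [3.1384, -0.0009, 1.156], 'wrist_force': [0.2964, -0.1724, -2.5736], 'wrist_torque': [-0.0196, -0.0166, -0.0144], 'width': 0.0139}
```

View pics/cs5.png

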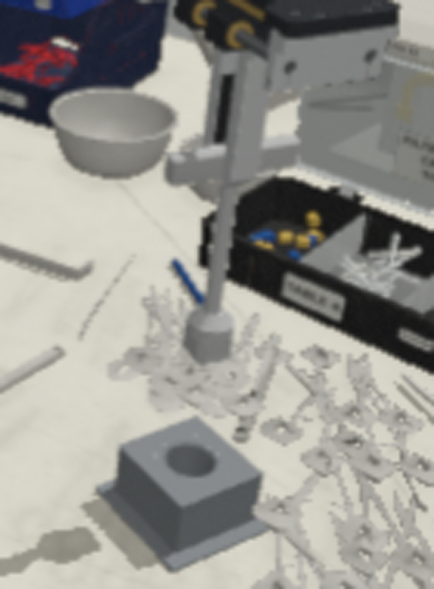

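View pics/w5.png

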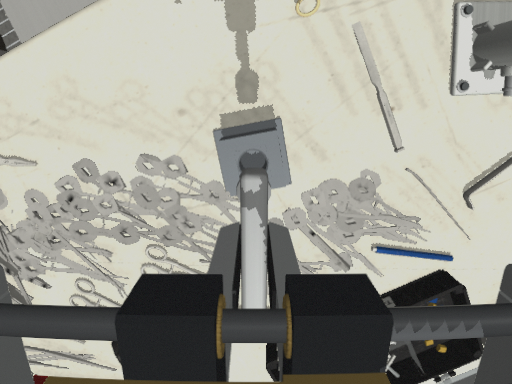

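Run:
```python
from h import *
i=cv2.imread('pics/s5.png'); s=load('s5'); o=robot.get_obs()
T=R.from_euler('xyz',o['ee_rot']).as_matrix(); p=o['tool_pos']
for d in (-.019,.026,.091,.131): # along tool z
    q=proj(s,p+T[:,2]*d); print(q, ((q-[290,120])*3.1+1).round())
s=load('w5')
for d in (-.029,.131):
  print(proj(s,p+T[:,2]*d))
T2=T.T
for t in [(.5172,.3098)]:
  print(T.T@(np.array([*t,p[2]])-p)*1000)
```

```text
[363.95028799 168.6774104 ] [230. 152.]
[361.19010683 188.71164895] [222. 214.]
[357.49405904 215.61870344] [210. 297.]
[355.37343671 231.09841903] [204. 345.]
[252.42415413 260.94085244]
[252.88607325 183.72449768]
[ 3.17552356e+02 -1.50421549e+02 -1.91936417e-01]
```

```bash
python3 -m handwheel '{"delta_pos":[[18,-8.5,0],[36,-17,0],[48,-23,0],[57,-27,0],[57,-27,0],[52,-24.5,0],[34,-16,0],[15.5,-7.5,0]],"rotation":[[0,0,0],[0,0,0],[0,0,0],[0,0,0],[0,0,0],[0,0,0],[0,0,0],[0,0,0]],"claw":[1,1,1,1,1,1,1,1]}'
python3 -m handwheel '{"delta_pos":[[0,0,0],[0,0,0],[0,0,0],[0,0,0],[0,0,0],[0,0,0],[0,0,0],[0,0,0]],"rotation":[[0,0,0.1],[0,0,0.1],[0,0,0.1],[0,0,0.1],[0,0,0.1],[0,0,0.05],[0,0,0],[0,0,0]],"claw":[1,1,1,1,1,1,1,1]}'
python3 - <<'E'
from h import *
snap('scene','s6'); snap('wrist','w6'); snap('top','t6'); o=st()
p=o['tool_pos'];T=R.from_euler('xyz',o['ee_rot']).as_matrix();m=p+T[:,2]*.131; print('mouth',m)
for n,z in(('s6',3),('w6',3),('t6',3)):
    s=load(n); print(n,proj(s,m),proj(s,(.5172,.3098,.11)))
crop('s6',190,90,310,240,4,'cs6');crop('w6',160,30,360,230,3,'cw6');crop('t6',190,120,310,230,5,'ct6')
E
```

```text
time: 7.5
tool_pos: [0.5148, 0.3115, 0.2775]
ee_rot: [-3.139, 0.002, 1.16]
wrist_force: [0.2, -0.2, -2.3]
width: 0.0136
time: 8.5
tool_pos: [0.5164, 0.3084, 0.2792]
ee_rot: [-3.142, 0.001, 0.606]
wrist_force: [0.7, 0.3, -2.7]
width: 0.0135
{'time': 8.65, 'joint_positions': [0.4443, 0.2032, 1.0948, -0.0, 1.8438, -0.1617], 'qvel': [0.0019, -0.0001, -0.0022, 0.0015, -0.0013, 0.0031], 'joint_torque': [-0.0235, -40.3768, -31.4751, 0.0607, 0.0311, -0.0023], 'tool_pos': [0.5165, 0.3086, 0.2794], 'ee_rot': [-3.1416, 0.0002, 0.6061], 'wrist_force': [-0.7818, -0.3592, -1.7483], 'wrist_torque': [0.0023, 0.0094, -0.04], 'width': 0.0134}
mouth [0.51649233 0.30856976 0.14840926]
s6 [249.48554789 176.92886227] [249.7770969  188.68479466]
w6 [254.00748621 184.68197953] [255.18857903 175.44258903]
t6 [246.16218707 188.60155044] [246.06971847 189.07991272]
```

View pics/cs6.png

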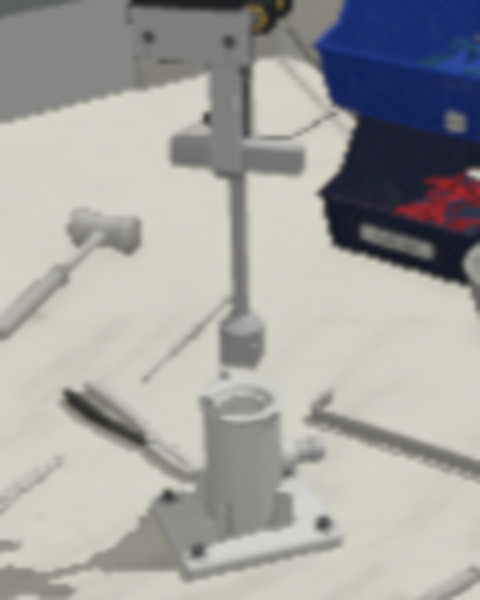

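View pics/cw6.png

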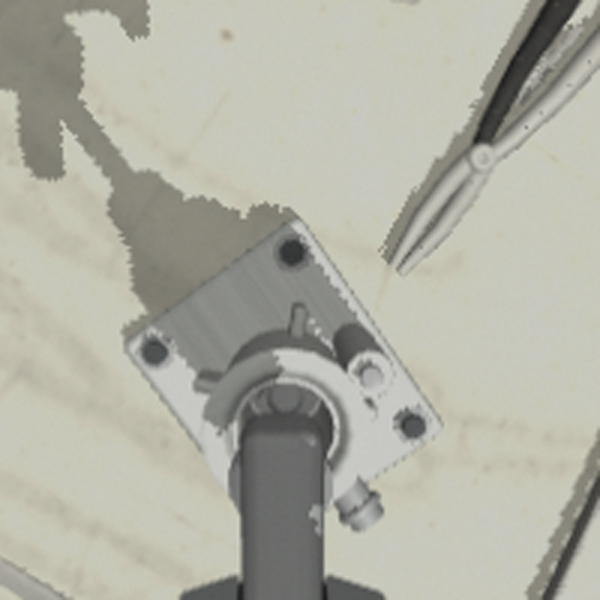

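View pics/ct6.png

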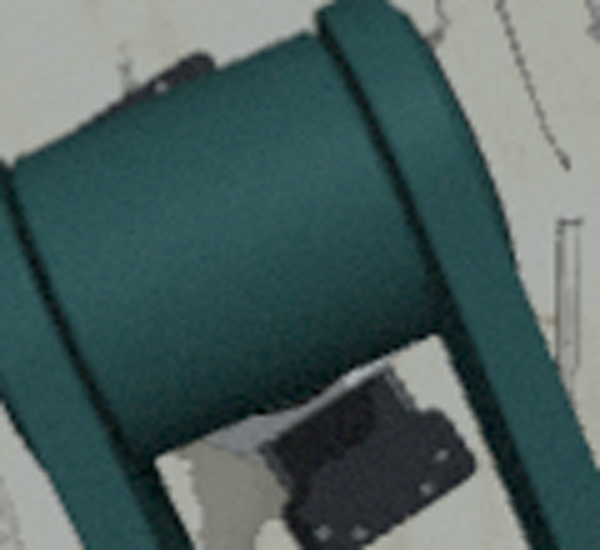

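Run:
```python
from h import *
i=cv2.imread('pics/w6.png'); s=load('w6')
c=cv2.resize(i[130:230,200:320],None,fx=6,fy=6,interpolation=cv2.INTER_CUBIC)
def ring(r,z,col,cx=.5172,cy=.3098):
    pts=np.array([[(proj(s,(cx+r*np.cos(a),cy+r*np.sin(a),z))-[200,130])*6+2.5] for a in np.linspace(0,6.28,80)]).astype(int)
    cv2.polylines(c,[pts],True,col,1)
ring(.0215,.110,(0,0,255)); ring(.028,.110,(0,255,0)); ring(.0175,.104,(255,0,0))
cv2.imwrite('pics/cw6b.png',c)
i=cv2.imread('pics/w1.png'); s=load('w1')
c=cv2.resize(i[50:150,200:320],None,fx=6,fy=6,interpolation=cv2.INTER_CUBIC)
def ring(r,z,col,cx=.5172,cy=.3098):
    pts=np.array([[(proj(s,(cx+r*np.cos(a),cy+r*np.sin(a),z))-[200,50])*6+2.5] for a in np.linspace(0,6.28,80)]).astype(int)
    cv2.polylines(c,[pts],True,col,1)
ring(.0215,.110,(0,0,255)); ring(.028,.110,(0,255,0)); ring(.0175,.104,(255,0,0))
cv2.imwrite('pics/cw1b.png',c)
```

```text
(no output)
```

View pics/cw6b.png

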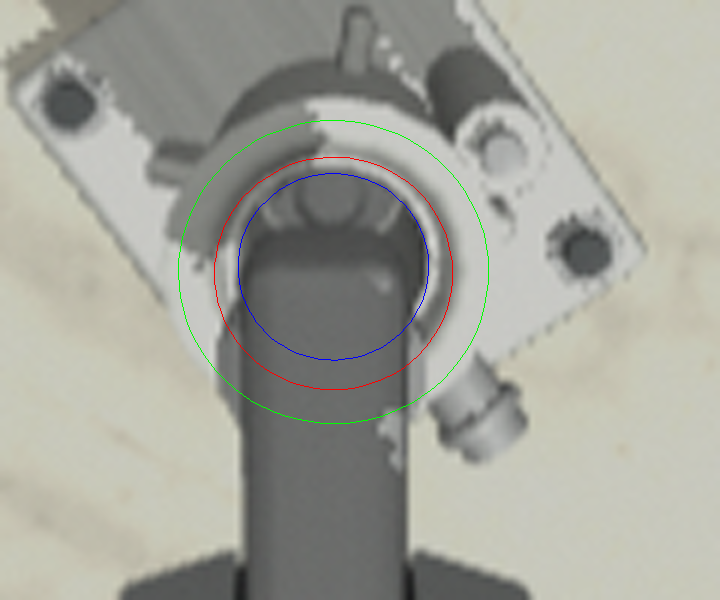

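View pics/cw1b.png

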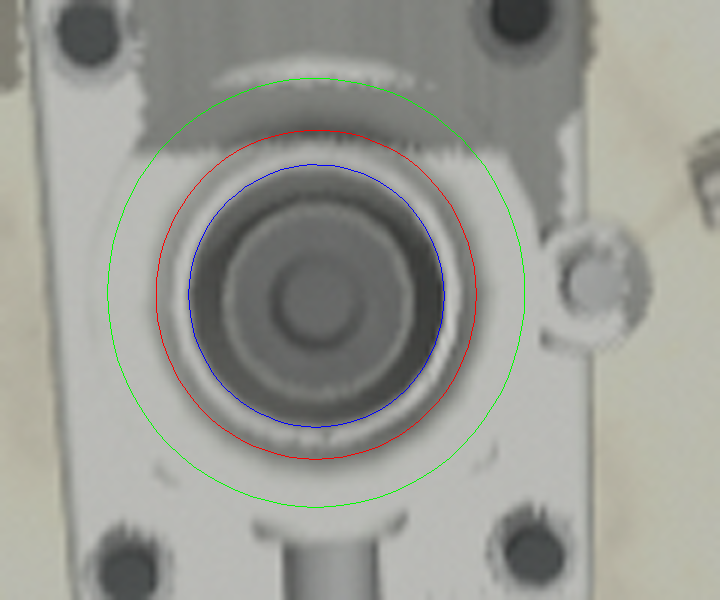

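```bash
python3 -m handwheel '{"delta_pos":[[0.6,-0.3,5],[0,0,10],[0,0,8],[0,0,6],[0,0,2],[0,0,0],[0,0,0],[0,0,0]],"rotation":[[0,0,0],[0,0,0],[0,0,0],[0,0,0],[0,0,0],[0,0,0],[0,0,0],[0,0,0]],"claw":[1,1,1,1,1,1,1,1]}'
python3 - <<'E'
from h import *
snap('scene','s7'); snap('wrist','w7'); o=st()
p=o['tool_pos'];T=R.from_euler('xyz',o['ee_rot']).as_matrix();m=p+T[:,2]*.131; print('mouth',m)
crop('s7',220,150,280,205,12,'cs7');crop('w7',200,120,310,220,6,'cw7')
E
```

```text
time: 9.65
tool_pos: [0.517, 0.3094, 0.2489]
ee_rot: [3.142, -0.001, 0.606]
wrist_force: [-0.2, 0.5, -3.0]
width: 0.0138
{'time': 9.75, 'joint_positions': [0.4451, 0.2013, 1.1571, 0.0001, 1.7825, -0.1609], 'qvel': [0.0004, 0.0025, 0.0018, 0.0007, 0.0007, -0.0006], 'joint_torque': [-0.0009, -40.4198, -31.6123, 0.0641, 0.0252, 0.0001], 'tool_pos': [0.517, 0.3093, 0.2488], 'ee_rot': [3.1416, -0.0006, 0.606], 'wrist_force': [-0.2405, 0.0252, -1.9016], 'wrist_torque': [-0.0322, -0.007, -0.0564], 'width': 0.0138}
mouth [0.51703624 0.30938974 0.11778272]
```

View pics/cs7.png

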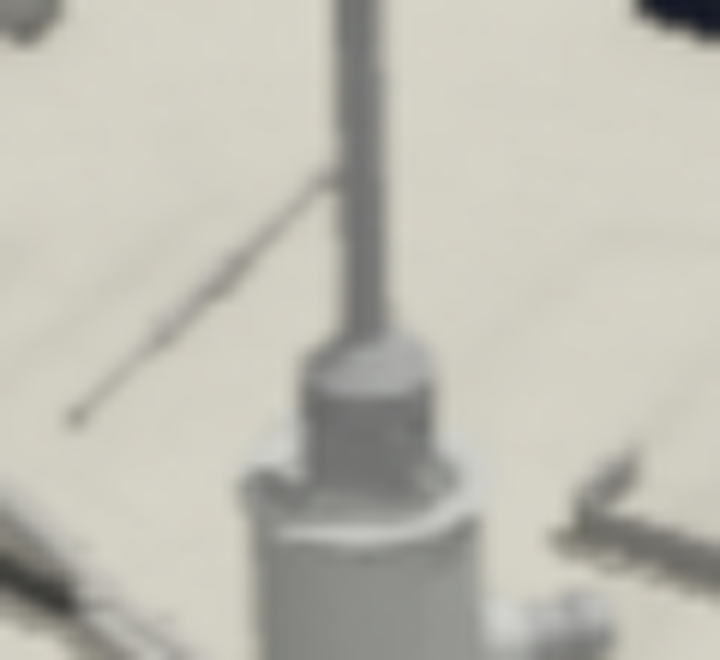

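View pics/cw7.png

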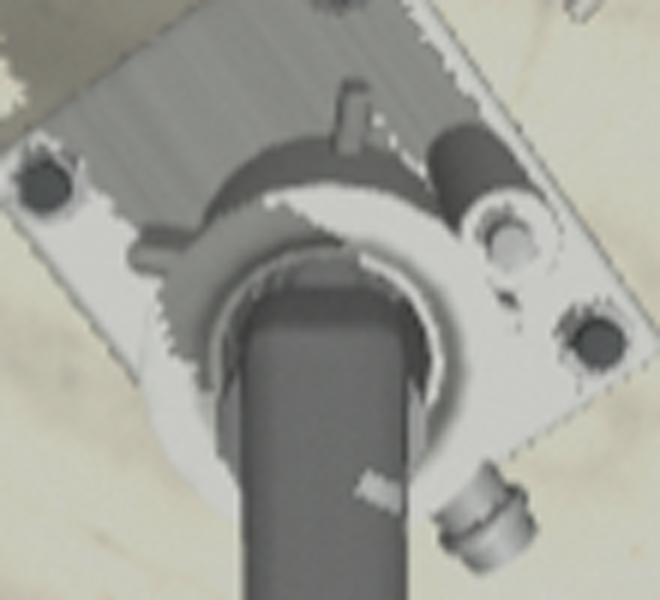

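```bash
python3 -m handwheel '{"delta_pos":[[0,0,3],[0,0,3],[0,0,2],[0,0,2],[0,0,1],[0,0,1],[0,0,0],[0,0,0]],"rotation":[[0,0,0],[0,0,0],[0,0,0],[0,0,0],[0,0,0],[0,0,0],[0,0,0],[0,0,0]],"claw":[1,1,1,1,1,1,1,1]}'
python3 - <<'E'
from h import *
o=st()
E
```

```text
time: 10.75
tool_pos: [0.5169, 0.3095, 0.2364]
ee_rot: [-3.141, -0.0, 0.606]
wrist_force: [0.4, 0.9, -1.9]
width: 0.0137
{'time': 10.75, 'joint_positions': [0.4452, 0.2016, 1.1812, 0.0004, 1.7587, -0.1608], 'qvel': [0.0003, 0.0003, -0.0024, -0.0017, 0.0028, -0.0002], 'joint_torque': [-0.4924, -40.447, -31.3513, -0.3523, 0.3157, 0.0027], 'tool_pos': [0.5169, 0.3095, 0.2364], 'ee_rot': [-3.1412, -0.0001, 0.6061], 'wrist_force': [0.4054, 0.9277, -1.9458], 'wrist_torque': [0.3196, -0.0334, -0.0049], 'width': 0.0137}
```

```bash
python3 -m handwheel '{"delta_pos":[[0.4,-0.6,0],[0,0,1],[0,0,1],[0,0,1],[0,0,1],[0,0,1],[0,0,0],[0,0,0]],"rotation":[[0,0,0],[0,0,0],[0,0,0],[0,0,0],[0,0,0],[0,0,0],[0,0,0],[0,0,0]],"claw":[1,1,1,1,1,1,1,1]}'
python3 - <<'E'
from h import *
o=st()
E
```

```text
time: 11.75
tool_pos: [0.5168, 0.31, 0.2314]
ee_rot: [-3.142, 0.0, 0.606]
wrist_force: [0.2, 1.1, -2.5]
width: 0.0134
{'time': 11.75, 'joint_positions': [0.4462, 0.2025, 1.1899, 0.0, 1.7493, -0.1598], 'qvel': [0.0005, -0.0011, -0.0009, 0.0016, 0.0012, 0.0015], 'joint_torque': [-0.2325, -40.5629, -31.5583, -0.1341, 0.1618, 0.0012], 'tool_pos': [0.5168, 0.31, 0.2314], 'ee_rot': [-3.1415, 0.0001, 0.606], 'wrist_force': [0.2244, 1.1486, -2.5069], 'wrist_torque': [0.1139, 0.0032, -0.0135], 'width': 0.0134}
```

```bash
python3 -m handwheel '{"delta_pos":[[0.2,-0.3,2],[0,0,4],[0,0,5],[0,0,5],[0,0,5],[0,0,5],[0,0,4],[0,0,0]],"rotation":[[0,0,0],[0,0,0],[0,0,0],[0,0,0],[0,0,0],[0,0,0],[0,0,0],[0,0,0]],"claw":[1,1,1,1,1,1,1,1]}'
python3 - <<'E'
from h import *
o=st()
E
```

```text
time: 12.75
tool_pos: [0.5166, 0.3103, 0.201]
ee_rot: [-3.141, 0.001, 0.606]
wrist_force: [-0.1, -0.4, -2.7]
width: 0.0142
{'time': 12.75, 'joint_positions': [0.4468, 0.2065, 1.245, 0.0001, 1.691, -0.1592], 'qvel': [0.0008, -0.0048, -0.0107, 0.0008, 0.0065, -0.0017], 'joint_torque': [-0.0952, -40.5359, -31.4514, -0.004, 0.0227, -0.0008], 'tool_pos': [0.5166, 0.3103, 0.201], 'ee_rot': [-3.1413, 0.0008, 0.606], 'wrist_force': [-0.113, -0.4328, -2.7021], 'wrist_torque': [0.0289, 0.0297, 0.0465], 'width': 0.0142}
```

```bash
python3 -m handwheel '{"delta_pos":[[0,0,4],[0,0,5],[0,0,5],[0,0,5],[0,0,4],[0,0,2],[0,0,1],[0,0,0]],"rotation":[[0,0,0],[0,0,0],[0,0,0],[0,0,0],[0,0,0],[0,0,0],[0,0,0],[0,0,0]],"claw":[1,1,1,1,1,1,1,1]}'
python3 - <<'E'
from h import *
o=st()
E
```

```text
time: 13.75
tool_pos: [0.5169, 0.3104, 0.1756]
ee_rot: [3.142, -0.0, 0.606]
wrist_force: [-0.6, -0.4, -1.7]
width: 0.0134
{'time': 13.75, 'joint_positions': [0.4468, 0.2122, 1.2883, 0.0, 1.6409, -0.1592], 'qvel': [0.0007, -0.0015, -0.0027, -0.0006, 0.0013, 0.0007], 'joint_torque': [-0.0071, -40.5387, -31.2727, 0.0613, 0.0228, 0.0], 'tool_pos': [0.5169, 0.3104, 0.1756], 'ee_rot': [3.1416, -0.0002, 0.606], 'wrist_force': [-0.5654, -0.4109, -1.658], 'wrist_torque': [-0.0214, 0.0618, -0.0135], 'width': 0.0134}
```

```bash
python3 -m handwheel '{"delta_pos":[[0,0,1.5],[0,0,1.5],[0,0,1.5],[0,0,1.5],[0,0,1],[0,0,1],[0,0,0],[0,0,0]],"rotation":[[0,0,0],[0,0,0],[0,0,0],[0,0,0],[0,0,0],[0,0,0],[0,0,0],[0,0,0]],"claw":[1,1,1,1,1,1,1,1]}'
python3 -m handwheel '{"delta_pos":[[0,0,0.5],[0,0,0.5],[0,0,0.5],[0,0,0.5],[0,0,0],[0,0,0],[0,0,0],[0,0,0]],"rotation":[[0,0,0],[0,0,0],[0,0,0],[0,0,0],[0,0,0],[0,0,0],[0,0,0],[0,0,0]],"claw":[1,1,1,1,1,1,1,1]}'
python3 - <<'E'
from h import *
o=st()
E
```

```text
time: 14.75
tool_pos: [0.5172, 0.3105, 0.1691]
ee_rot: [3.141, -0.002, 0.606]
wrist_force: [-1.6, -0.8, 5.5]
width: 0.0137
time: 15.75
tool_pos: [0.5175, 0.3106, 0.1689]
ee_rot: [3.141, -0.004, 0.606]
wrist_force: [-1.0, -1.1, 10.1]
width: 0.014
{'time': 15.75, 'joint_positions': [0.4468, 0.2126, 1.301, -0.0002, 1.624, -0.1593], 'qvel': [0.0004, 0.0009, -0.001, -0.0007, 0.0019, -0.0008], 'joint_torque': [0.0167, -33.2907, -26.3273, 0.1695, -1.227, 0.0068], 'tool_pos': [0.5175, 0.3106, 0.1689], 'ee_rot': [3.1408, -0.004, 0.606], 'wrist_force': [-1.0371, -1.0511, 10.1131], 'wrist_torque': [-0.4592, 0.7382, 0.0091], 'width': 0.014}
```

```bash
python3 -m handwheel '{"delta_pos":[[0,0,-2.5],[0,0,0],[0,0,0],[0,0,0],[0,0,0],[0,0,0],[0,0,0],[0,0,0]],"rotation":[[0,0,0],[0,0,0],[0,0,-0.04],[0,0,-0.04],[0,0,-0.04],[0,0,-0.04],[0,0,-0.04],[0,0,0]],"claw":[1,1,1,1,1,1,1,1]}'
python3 - <<'E'
from h import *
o=st()
E
```

```text
time: 16.75
tool_pos: [0.5174, 0.3108, 0.1691]
ee_rot: [3.141, -0.002, 0.806]
wrist_force: [-0.7, 0.4, 6.7]
width: 0.0137
{'time': 16.75, 'joint_positions': [0.4468, 0.2138, 1.2991, 0.0003, 1.6262, -0.3593], 'qvel': [0.0002, 0.0006, 0.0004, -0.001, -0.001, 0.0065], 'joint_torque': [-0.0743, -35.87, -27.6614, 0.0064, -0.3979, -0.0919], 'tool_pos': [0.5174, 0.3108, 0.1691], 'ee_rot': [3.141, -0.0024, 0.8062], 'wrist_force': [-0.6917, 0.4024, 6.7235], 'wrist_torque': [-0.0858, 0.3065, -0.0565], 'width': 0.0137}
```

```bash
python3 -m handwheel '{"delta_pos":[[0,0,-0.8],[0,0,0],[0,0,0],[0,0,0],[0,0,0],[0,0,0],[0,0,0],[0,0,0]],"rotation":[[0,0,-0.04],[0,0,-0.04],[0,0,-0.04],[0,0,-0.04],[0,0,-0.04],[0,0,-0.04],[0,0,0],[0,0,0]],"claw":[1,1,1,1,1,1,1,1]}'
python3 - <<'E'
from h import *
o=st()
E
```

```text
time: 17.75
tool_pos: [0.5171, 0.3106, 0.1691]
ee_rot: [3.141, -0.001, 1.045]
wrist_force: [-1.9, 0.5, 4.6]
width: 0.0141
{'time': 17.75, 'joint_positions': [0.4468, 0.2141, 1.2987, 0.0002, 1.6278, -0.5986], 'qvel': [0.0017, -0.0011, 0.0016, -0.0014, -0.0003, -0.0001], 'joint_torque': [-0.0902, -36.572, -28.1441, -0.0196, -0.2627, -0.0194], 'tool_pos': [0.5171, 0.3106, 0.1691], 'ee_rot': [3.1412, -0.001, 1.0454], 'wrist_force': [-1.9377, 0.525, 4.5793], 'wrist_torque': [-0.0596, 0.2573, -0.0416], 'width': 0.0141}
```

```bash
python3 -m handwheel '{"delta_pos":[[0,0,0],[0,0,0],[0,0,0],[0,0,0],[0,0,0],[0,0,0],[0,0,0],[0,0,0]],"rotation":[[0,0,-0.04],[0,0,-0.04],[0,0,-0.04],[0,0,-0.04],[0,0,-0.04],[0,0,-0.02],[0,0,0],[0,0,0]],"claw":[1,1,1,1,1,1,1,1]}'
python3 - <<'E'
from h import *
o=st()
E
```

```text
time: 18.75
tool_pos: [0.5169, 0.3105, 0.1688]
ee_rot: [3.141, -0.0, 1.266]
wrist_force: [-1.2, 0.8, 4.2]
width: 0.0136
{'time': 18.75, 'joint_positions': [0.4468, 0.2142, 1.2992, 0.0002, 1.6279, -0.8188], 'qvel': [-0.0, -0.0003, 0.0022, 0.0011, -0.0001, -0.0013], 'joint_torque': [-0.2389, -36.9123, -28.3469, -0.1729, -0.1905, -0.0323], 'tool_pos': [0.5169, 0.3105, 0.1688], 'ee_rot': [3.1415, -0.0003, 1.2657], 'wrist_force': [-1.1518, 0.7676, 4.1655], 'wrist_torque': [0.0525, 0.2707, -0.0113], 'width': 0.0136}
```

```bash
python3 -m handwheel '{"delta_pos":[[0,0,0],[0,0,0],[0,0,0],[0,0,0],[0,0,0],[0,0,0],[0,0,0],[0,0,0]],"rotation":[[0,0,-0.04],[0,0,-0.04],[0,0,-0.04],[0,0,-0.04],[0,0,-0.04],[0,0,-0.02],[0,0,0],[0,0,0]],"claw":[1,1,1,1,1,1,1,1]}'
python3 - <<'E'
from h import *
o=st()
E
```

```text
time: 19.75
tool_pos: [0.5166, 0.3102, 0.1682]
ee_rot: [-3.141, 0.001, 1.486]
wrist_force: [0.8, -0.0, -2.2]
width: 0.0134
{'time': 19.75, 'joint_positions': [0.4467, 0.2147, 1.2999, -0.0, 1.628, -1.0389], 'qvel': [-0.001, -0.0022, -0.0048, -0.0006, 0.0042, -0.003], 'joint_torque': [-0.0326, -40.5892, -31.3437, 0.0156, -0.0518, 0.002], 'tool_pos': [0.5166, 0.3102, 0.1682], 'ee_rot': [-3.1408, 0.0005, 1.4856], 'wrist_force': [0.8475, -0.0074, -2.1917], 'wrist_torque': [0.0197, 0.0605, -0.0162], 'width': 0.0134}
```

```bash
python3 -m handwheel '{"delta_pos":[[0,0,1.5],[0,0,1.5],[0,0,1.5],[0,0,1.5],[0,0,1],[0,0,1],[0,0,1],[0,0,0]],"rotation":[[0,0,0],[0,0,0],[0,0,0],[0,0,0],[0,0,0],[0,0,0],[0,0,0],[0,0,0]],"claw":[1,1,1,1,1,1,1,1]}'
python3 - <<'E'
from h import *
o=st()
E
```

```text
time: 20.75
tool_pos: [0.5168, 0.3104, 0.1596]
ee_rot: [-3.141, 0.0, 1.486]
wrist_force: [-0.7, -0.5, -2.8]
width: 0.0138
{'time': 20.75, 'joint_positions': [0.4468, 0.2173, 1.3137, 0.0001, 1.6107, -1.0392], 'qvel': [0.0, 0.0018, 0.0008, 0.001, 0.0001, 0.0004], 'joint_torque': [-0.0624, -40.6727, -31.5527, 0.0097, -0.3309, 0.0012], 'tool_pos': [0.5168, 0.3104, 0.1596], 'ee_rot': [-3.1414, 0.0, 1.486], 'wrist_force': [-0.7242, -0.4844, -2.8339], 'wrist_torque': [-0.073, 0.2544, 0.0013], 'width': 0.0138}
```

```bash
python3 -m handwheel '{"delta_pos":[[0,0,1],[0,0,1],[0,0,1],[0,0,1],[0,0,0.5],[0,0,0.5],[0,0,0.5],[0,0,0]],"rotation":[[0,0,0],[0,0,0],[0,0,0],[0,0,0],[0,0,0],[0,0,0],[0,0,0],[0,0,0]],"claw":[1,1,1,1,1,1,1,1]}'
python3 - <<'E'
from h import *
o=st()
E
```

```text
time: 21.75
tool_pos: [0.5169, 0.3104, 0.1545]
ee_rot: [3.141, -0.0, 1.486]
wrist_force: [-0.8, -1.7, -0.4]
width: 0.014
{'time': 21.75, 'joint_positions': [0.4468, 0.2191, 1.3219, 0.0001, 1.6003, -1.0392], 'qvel': [-0.0005, 0.001, -0.0024, 0.0008, -0.0024, 0.0003], 'joint_torque': [-0.0895, -39.889, -31.0314, 0.0052, -0.5233, 0.0023], 'tool_pos': [0.5169, 0.3104, 0.1545], 'ee_rot': [3.1414, -0.0002, 1.486], 'wrist_force': [-0.8451, -1.7056, -0.416], 'wrist_torque': [-0.1461, 0.3134, 0.031], 'width': 0.014}
```

```bash
python3 -m handwheel '{"delta_pos":[[0,0,0.5],[0,0,0.5],[0,0,0],[0,0,0],[0,0,0],[0,0,0],[0,0,0],[0,0,0]],"rotation":[[0,0,0],[0,0,0],[0,0,0],[0,0,0.04],[0,0,0.04],[0,0,0.04],[0,0,0],[0,0,0]],"claw":[1,1,1,1,1,1,1,1]}'
python3 - <<'E'
from h import *
o=st(); snap('scene','s8');snap('wrist','w8'); crop('w8',200,80,340,220,5,'cw8')
E
```

```text
time: 22.75
tool_pos: [0.5168, 0.3104, 0.1544]
ee_rot: [3.141, -0.0, 1.366]
wrist_force: [-2.3, -1.1, 4.7]
width: 0.0136
{'time': 22.75, 'joint_positions': [0.4468, 0.2186, 1.3226, -0.0001, 1.5997, -0.9195], 'qvel': [0.001, -0.0004, 0.0002, 0.0009, 0.001, 0.0002], 'joint_torque': [-0.2007, -36.4317, -28.9902, 0.0747, -1.3412, 0.0818], 'tool_pos': [0.5168, 0.3104, 0.1544], 'ee_rot': [3.141, -0.0003, 1.3663], 'wrist_force': [-2.317, -1.149, 4.73], 'wrist_torque': [-0.4279, 0.9101, 0.1117], 'width': 0.0136}
```

View pics/w8.png

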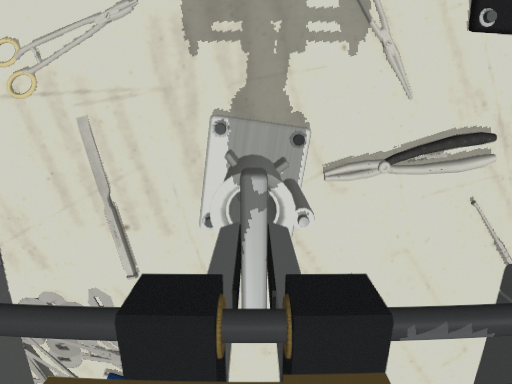

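```bash
python3 -m handwheel '{"delta_pos":[[0,0,-1],[0,0,-0.7],[0,0,0],[0,0,0],[0,0,0],[0,0,0],[0,0,0],[0,0,0]],"rotation":[[0,0,0.04],[0,0,0.04],[0,0,0.04],[0,0,0.04],[0,0,0.04],[0,0,0.04],[0,0,0.04],[0,0,0]],"claw":[1,1,1,1,1,1,1,1]}'
python3 - <<'E'
from h import *
o=st()
E
```

```text
time: 23.85
tool_pos: [0.5166, 0.3105, 0.1545]
ee_rot: [-3.141, 0.0, 1.087]
wrist_force: [-0.7, 0.0, 0.0]
width: 0.0136
{'time': 23.85, 'joint_positions': [0.4469, 0.2194, 1.3216, 0.0004, 1.6013, -0.64], 'qvel': [-0.0009, -0.0024, 0.0006, -0.0007, 0.0003, -0.0091], 'joint_torque': [-0.515, -39.4568, -30.8081, -0.1286, -0.6752, 0.2733], 'tool_pos': [0.5166, 0.3105, 0.1545], 'ee_rot': [-3.1409, 0.0003, 1.087], 'wrist_force': [-0.7058, 0.0126, 0.0477], 'wrist_torque': [-0.1085, 0.5006, 0.1976], 'width': 0.0136}
```

```bash
python3 -m handwheel '{"delta_pos":[[0,0,0],[0,0,0],[0,0,0],[0,0,0],[0,0,0],[0,0,0],[0,0,0],[0,0,0]],"rotation":[[0,0,0.04],[0,0,0.04],[0,0,0.04],[0,0,0.04],[0,0,0.04],[0,0,0.04],[0,0,0.03],[0,0,0]],"claw":[1,1,1,1,1,1,1,1]}'
python3 - <<'E'
from h import *
o=st(); snap('wrist','w9'); crop('w9',200,120,340,260,5,'cw9');snap('scene','s9'); crop('s9',220,150,290,220,8,'cs9')
E
```

```text
time: 24.85
tool_pos: [0.5167, 0.3106, 0.1545]
ee_rot: [-3.141, 0.0, 0.817]
wrist_force: [-0.2, 0.9, -2.3]
width: 0.0139
{'time': 24.85, 'joint_positions': [0.4469, 0.2194, 1.3214, 0.0005, 1.601, -0.3698], 'qvel': [-0.0011, 0.0001, -0.0, -0.0015, -0.0002, -0.0067], 'joint_torque': [-0.776, -40.4224, -31.2123, -0.3515, -0.2926, 0.2687], 'tool_pos': [0.5167, 0.3106, 0.1545], 'ee_rot': [-3.141, 0.0, 0.8167], 'wrist_force': [-0.1593, 0.9217, -2.2715], 'wrist_torque': [0.1273, 0.2902, 0.1992], 'width': 0.0139}
```

View pics/cw9.png

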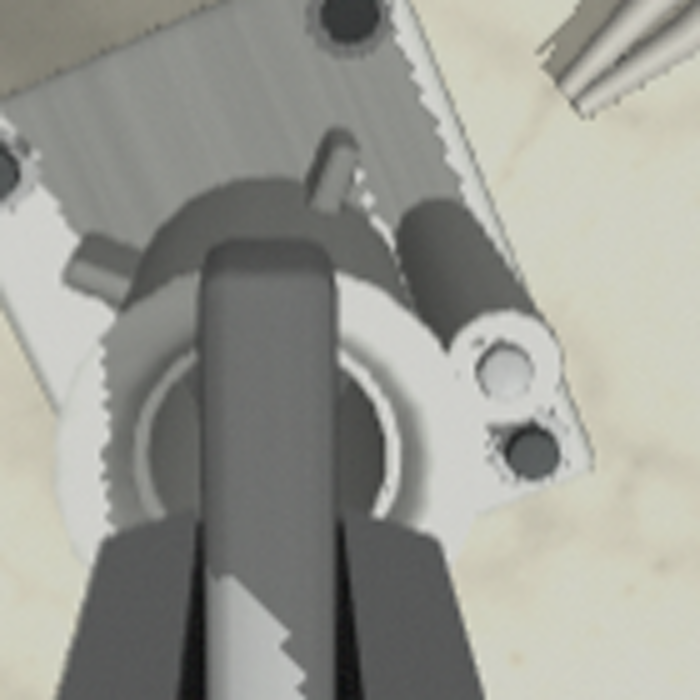

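View pics/cs9.png

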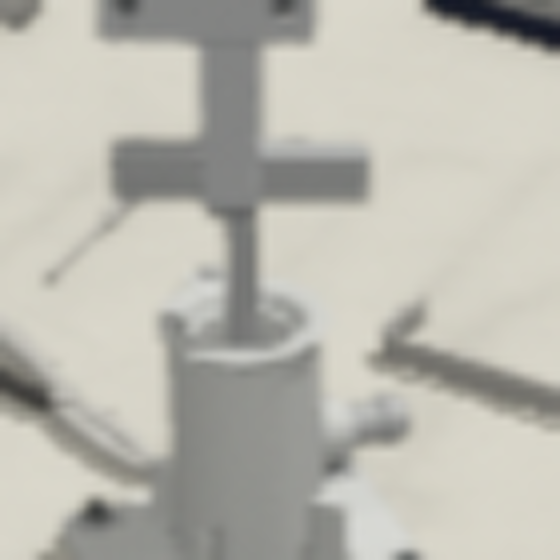

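```bash
cat > /dev/null; python3 -m handwheel '{"delta_pos":[[0,0,0.4],[0,0,0],[0,0,0],[0,0,0],[0,0,0],[0,0,0],[0,0,0],[0,0,0]],"rotation":[[0,0,0.03],[0,0,0.03],[0,0,0.03],[0,0,0.02],[0,0,0],[0,0,0],[0,0,0],[0,0,0]],"claw":[1,1,1,1,1,1,1,1]}'
python3 - <<'E'
from h import *
o=st()
E
```

```text
time: 25.95
tool_pos: [0.5168, 0.3105, 0.1545]
ee_rot: [-3.141, -0.0, 0.706]
wrist_force: [-0.2, 0.9, -3.7]
width: 0.0136
{'time': 25.95, 'joint_positions': [0.4468, 0.2192, 1.3217, 0.0002, 1.6007, -0.2592], 'qvel': [-0.0004, 0.0008, 0.0001, -0.0001, -0.0006, -0.0], 'joint_torque': [-1.1367, -41.0125, -31.4501, -0.6516, -0.0336, 0.2169], 'tool_pos': [0.5168, 0.3105, 0.1545], 'ee_rot': [-3.1414, -0.0001, 0.706], 'wrist_force': [-0.2046, 0.9183, -3.6935], 'wrist_torque': [0.3728, 0.2631, 0.1979], 'width': 0.0136}
```

```bash
python3 -m handwheel '{"delta_pos":[[0,0,0.5],[0,0,0],[0,0,0],[0,0,0],[0,0,0],[0,0,0],[0,0,0],[0,0,0]],"rotation":[[0,0,0.02],[0,0,0.02],[0,0,0.02],[0,0,0],[0,0,0],[0,0,0],[0,0,0],[0,0,0]],"claw":[1,1,1,1,1,1,1,1]}'
python3 - <<'E'
from h import *
o=st()
E
```

```text
time: 26.95
tool_pos: [0.517, 0.3105, 0.1545]
ee_rot: [3.142, -0.001, 0.646]
wrist_force: [-1.6, 1.0, 1.5]
width: 0.014
{'time': 26.95, 'joint_positions': [0.4468, 0.219, 1.3219, 0.0001, 1.5999, -0.1992], 'qvel': [0.0002, 0.0019, -0.0007, 0.0004, -0.0016, 0.0001], 'joint_torque': [-1.2475, -38.4856, -29.524, -0.7018, -0.223, 0.2152], 'tool_pos': [0.517, 0.3105, 0.1545], 'ee_rot': [3.1415, -0.0007, 0.646], 'wrist_force': [-1.568, 1.0068, 1.5354], 'wrist_torque': [0.3167, 0.3757, 0.1407], 'width': 0.014}
```

```bash
python3 -m handwheel '{"delta_pos":[[0,0,0],[0,0,0],[0,0,0],[0,0,0],[0,0,0],[0,0,0],[0,0,0],[0,0,0]],"rotation":[[0,0,0.02],[0,0,0.02],[0,0,0.02],[0,0,0],[0,0,0],[0,0,0],[0,0,0],[0,0,0]],"claw":[1,1,1,1,1,1,1,1]}'
python3 - <<'E'
from h import *
o=st()
E
```

```text
time: 27.95
tool_pos: [0.517, 0.3105, 0.1544]
ee_rot: [-3.142, -0.001, 0.586]
wrist_force: [-1.0, 1.2, 3.2]
width: 0.0137
{'time': 27.95, 'joint_positions': [0.4468, 0.2191, 1.322, 0.0001, 1.5998, -0.1392], 'qvel': [0.001, 0.0014, -0.0003, -0.0002, -0.0008, -0.0003], 'joint_torque': [-1.3033, -36.8395, -28.019, -0.7467, -0.0983, 0.2144], 'tool_pos': [0.517, 0.3105, 0.1544], 'ee_rot': [-3.1416, -0.0007, 0.586], 'wrist_force': [-1.0206, 1.2092, 3.2176], 'wrist_torque': [0.4418, 0.2718, 0.2229], 'width': 0.0137}
```

```bash
python3 -m handwheel '{"delta_pos":[[0,0,-0.5],[0,0,0],[0,0,0],[0,0,0],[0,0,0],[0,0,0],[0,0,0],[0,0,0]],"rotation":[[0,0,0.02],[0,0,0.02],[0,0,0.02],[0,0,0],[0,0,0],[0,0,0],[0,0,0],[0,0,0]],"claw":[1,1,1,1,1,1,1,1]}'
python3 - <<'E'
from h import *
o=st(); snap('scene','s10'); crop('s10',225,165,275,200,14,'cs10')
E
```

```text
time: 28.95
tool_pos: [0.5169, 0.3104, 0.1544]
ee_rot: [-3.142, 0.0, 0.526]
wrist_force: [-0.4, 1.3, 0.5]
width: 0.0138
{'time': 28.95, 'joint_positions': [0.4468, 0.2193, 1.3217, 0.0001, 1.6006, -0.0792], 'qvel': [0.0004, -0.0001, -0.0006, -0.0007, 0.0009, -0.0012], 'joint_torque': [-1.2682, -38.5274, -28.8659, -0.7835, 0.4675, 0.2139], 'tool_pos': [0.5169, 0.3104, 0.1544], 'ee_rot': [-3.1415, 0.0, 0.526], 'wrist_force': [-0.3623, 1.3201, 0.5189], 'wrist_torque': [0.6097, -0.0312, 0.1758], 'width': 0.0138}
```

View pics/cs10.png

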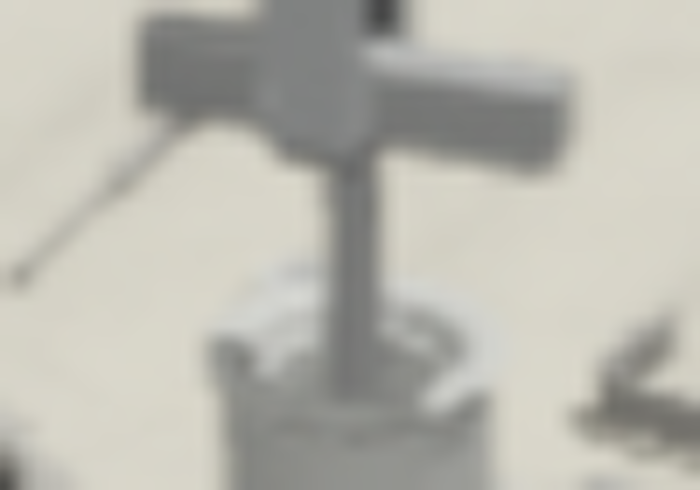

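```bash
python3 -m handwheel '{"delta_pos":[[0.3,-0.4,0],[0,0,0],[0,0,0],[0,0,0],[0,0,0],[0,0,0],[0,0,0],[0,0,0]],"rotation":[[0,0,0.02],[0,0,0.02],[0,0,0.02],[0,0,0],[0,0,0],[0,0,0],[0,0,0],[0,0,0]],"claw":[1,1,1,1,1,1,1,1]}'
python3 - <<'E'
from h import *
o=st();
E
```

```text
time: 30.0
tool_pos: [0.5169, 0.3108, 0.1545]
ee_rot: [3.142, 0.0, 0.466]
wrist_force: [-0.2, 0.7, 0.0]
width: 0.0139
{'time': 30.0, 'joint_positions': [0.4475, 0.2199, 1.3209, -0.0001, 1.6009, -0.0185], 'qvel': [-0.0002, -0.0001, -0.0005, -0.0001, 0.0002, -0.0005], 'joint_torque': [-0.7612, -39.3372, -29.6053, -0.3998, 0.3852, 0.2136], 'tool_pos': [0.5169, 0.3108, 0.1545], 'ee_rot': [3.1415, 0.0002, 0.466], 'wrist_force': [-0.1817, 0.7076, 0.0187], 'wrist_torque': [0.3411, -0.1291, 0.2588], 'width': 0.0139}
```

```bash
python3 -m handwheel '{"delta_pos":[[0.2,-0.3,0],[0,0,0],[0,0,0],[0,0,0],[0,0,0],[0,0,0],[0,0,0],[0,0,0]],"rotation":[[0,0,0.02],[0,0,0.02],[0,0,0.02],[0,0,0],[0,0,0],[0,0,0],[0,0,0],[0,0,0]],"claw":[1,1,1,1,1,1,1,1]}'
python3 - <<'E'
from h import *
o=st();
E
```

```text
time: 31.0
tool_pos: [0.5169, 0.3112, 0.1544]
ee_rot: [3.142, 0.0, 0.406]
wrist_force: [-0.4, 0.9, -0.9]
width: 0.0138
{'time': 31.0, 'joint_positions': [0.448, 0.2205, 1.3204, -0.0001, 1.601, 0.042], 'qvel': [0.0002, -0.0017, 0.0002, 0.0006, 0.0006, 0.0001], 'joint_torque': [-0.2966, -40.0578, -30.2807, -0.0441, 0.2886, 0.2153], 'tool_pos': [0.5169, 0.3112, 0.1544], 'ee_rot': [3.1415, 0.0002, 0.406], 'wrist_force': [-0.3566, 0.9392, -0.8869], 'wrist_torque': [0.1153, -0.124, 0.2157], 'width': 0.0138}
```

```bash
python3 -m handwheel '{"delta_pos":[[0,0,0],[0,0,0],[0,0,0],[0,0,0],[0,0,0],[0,0,0],[0,0,0],[0,0,0]],"rotation":[[0,0,0.02],[0,0,0.02],[0,0,0.02],[0,0,0],[0,0,0],[0,0,0],[0,0,0],[0,0,0]],"claw":[1,1,1,1,1,1,1,1]}'
python3 - <<'E'
from h import *
o=st(); snap('wrist','w11'); crop('w11',190,120,350,260,5,'cw11')
E
```

```text
time: 32.0
tool_pos: [0.5169, 0.3112, 0.1545]
ee_rot: [3.142, 0.0, 0.346]
wrist_force: [0.5, 0.5, -2.1]
width: 0.0137
{'time': 32.0, 'joint_positions': [0.448, 0.2204, 1.3204, -0.0, 1.6011, 0.102], 'qvel': [0.0001, 0.0002, -0.0009, -0.002, -0.0021, -0.0013], 'joint_torque': [-0.3066, -40.7035, -30.8929, 0.1682, 0.2171, 0.4837], 'tool_pos': [0.5169, 0.3112, 0.1545], 'ee_rot': [3.1415, 0.0002, 0.346], 'wrist_force': [0.4578, 0.4781, -2.118], 'wrist_torque': [-0.0597, -0.0946, 0.4661], 'width': 0.0137}
```

View pics/cw11.png

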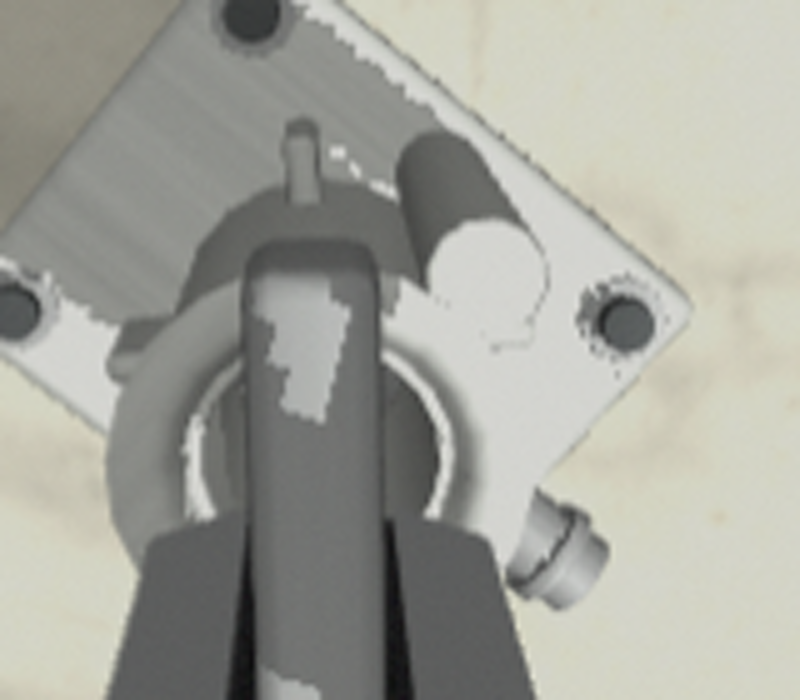

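```bash
python3 -m handwheel '{"delta_pos":[[0,0,0],[0,0,0],[0,0,0],[0,0,0],[0,0,0],[0,0,0],[0,0,0],[0,0,0]],"rotation":[[0,0,-0.03],[0,0,-0.03],[0,0,0],[0,0,0],[0,0,0],[0,0,0],[0,0,0],[0,0,0]],"claw":[1,1,1,1,1,1,1,1]}'
python3 - <<'E'
from h import *
o=st()
E
```

```text
time: 33.05
tool_pos: [0.5169, 0.3112, 0.1545]
ee_rot: [-3.142, 0.0, 0.406]
wrist_force: [0.5, -0.3, -3.8]
width: 0.0137
{'time': 33.05, 'joint_positions': [0.448, 0.2203, 1.3203, 0.0, 1.601, 0.042], 'qvel': [-0.0, -0.0018, -0.0003, -0.0003, -0.0005, -0.0012], 'joint_torque': [-0.0637, -41.3333, -31.3904, 0.0144, 0.2523, 0.0284], 'tool_pos': [0.5169, 0.3112, 0.1545], 'ee_rot': [-3.1416, 0.0001, 0.406], 'wrist_force': [0.4701, -0.3431, -3.8229], 'wrist_torque': [0.0276, -0.1245, -0.0158], 'width': 0.0137}
```

```bash
python3 -m handwheel '{"delta_pos":[[0,0,0],[0,0,0],[0,0,0],[0,0,0],[0,0,0],[0,0,0],[0,0,0],[0,0,0]],"rotation":[[0,0,0],[0,0,0],[0,0,0],[0,0,0],[0,0,0],[0,0,0],[0,0,0],[0,0,0]],"claw":[-1,-1,-1,-1,-1,-1,-1,-1]}'
python3 -m handwheel '{"delta_pos":[[0,0,-5],[0,0,-10],[0,0,-15],[0,0,-20],[0,0,-20],[0,0,-20],[0,0,-10],[0,0,0]],"rotation":[[0,0,0],[0,0,0],[0,0,0],[0,0,0],[0,0,0],[0,0,0],[0,0,0],[0,0,0]],"claw":[-1,-1,-1,-1,-1,-1,-1,-1]}'
python3 - <<'E'
from h import *
snap('scene','s12'); snap('wrist','w12'); crop('s12',210,120,300,220,6,'cs12'); st()
E
```

```text
time: 34.05
tool_pos: [0.517, 0.3112, 0.1546]
ee_rot: [-3.142, 0.0, 0.406]
wrist_force: [0.5, -1.1, -0.6]
width: 0.0903
time: 35.05
tool_pos: [0.5174, 0.3115, 0.2561]
ee_rot: [-3.141, -0.003, 0.406]
wrist_force: [0.6, -0.0, -0.8]
width: 0.0939
{'time': 35.15, 'joint_positions': [0.448, 0.2044, 1.1432, 0.0, 1.7948, 0.042], 'qvel': [-0.0007, 0.0062, 0.0178, -0.0007, -0.0007, -0.0026], 'joint_torque': [0.0179, -39.8839, -31.0021, 0.075, 0.018, 0.0002], 'tool_pos': [0.5168, 0.3111, 0.254], 'ee_rot': [3.1416, 0.0009, 0.406], 'wrist_force': [0.9359, -0.1421, -0.8559], 'wrist_torque': [-0.0053, 0.0692, -0.011], 'width': 0.0943}
```

View pics/cs12.png

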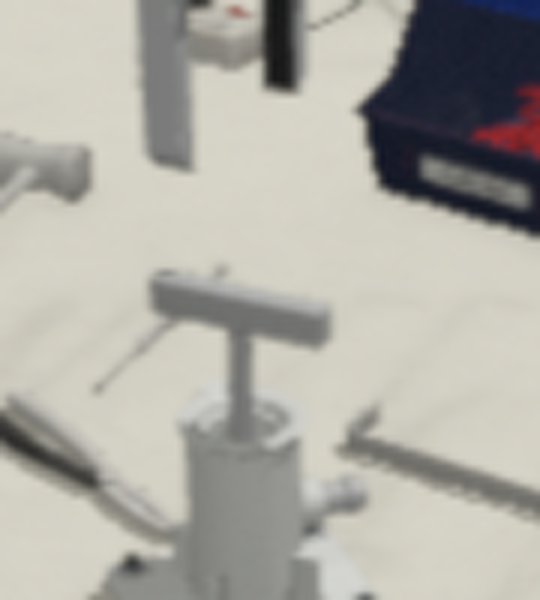

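View pics/w12.png

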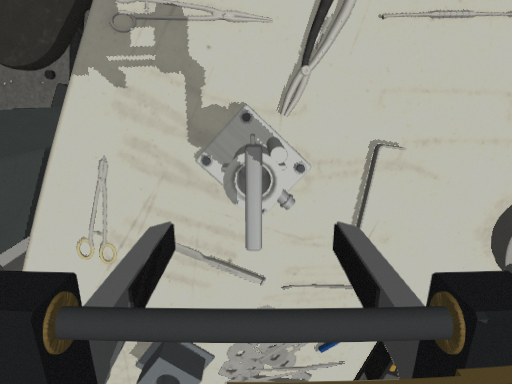

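Run:
```python
from h import *
crop('w12',235,125,315,205,9,'cw12')
```

```text
(no output)
```

View pics/cw12.png

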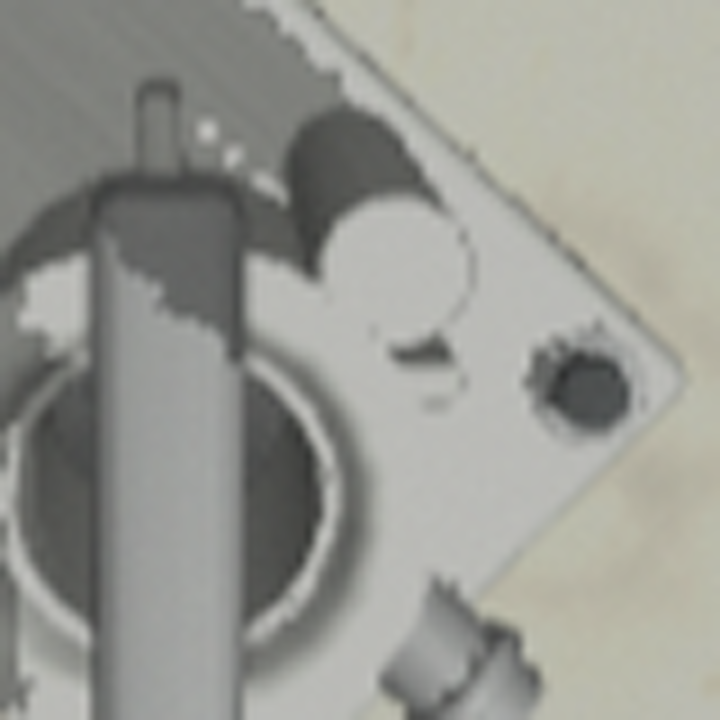

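Run:
```python
from h import *
print(robot.close_job())
```

```text
the job is handed in; nothing more can be done
None
```

I handed the job in at about 35 s. The nut is turned clockwise to its stop, and the key is left standing upright on it with the gripper open about 85 mm above the bar.

- **Finding the nut:** The key went down the bore with only light side contact. It first touched the nut at about 12 N, above the 3–8 N asked for. I eased off to about 9 N, then 7 N, and turned it counter-clockwise by about 0.9 rad until it dropped about 14.6 mm and seated.
- **Tightening:** The nut turned about 1 rad clockwise against about 0.2 N m. It then rose to about 0.47 N m at the stop, slightly over the 0.4 N m that counts as tight. Wrist-force readings stayed at or below about 10 N. I took the turning load off before opening the gripper.
- **Last checks:** The wrist camera shows no pin standing above the boss, and the scene camera shows the key upright in the bore. The instruments appear undisturbed and I never reached toward them. The wrist force is near zero.
- **Disagreements:**
  - The scene camera read about 10 mm off from the top and wrist cameras, so I used it only to compare key and bore.
  - The two wrist-camera readings of the bore differed by about 3–4 mm, so I centred the key by the forces I felt on the way down.
  - The key sat about 5 mm lower in the grip than I had worked out. This did not affect the result.

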